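# Fetch the tag block from under the wire riser with the reacher

## Task

The last block of luggage tags has slid deep into the low gap under the laden wire shelf riser: fetch it with the reacher and touch it with nothing else, leaving everything else where it stands. Hold the reacher lightly by handle and trigger, run its open jaws in round the block, squeeze the trigger until both jaws grip it, and draw it out onto the green packing mat in the jaws. Then ease the trigger, back the reacher off until its jaws are well clear of the block, and let go of it lying flat on the bench.

Things in the scene. Friction and masses are not known exactly. Their poses are not given: they have to be found in the camera images.
- reacher_grip (a point): Reacher, 430 mm long, 240 g, lying on its side; slide it flat, no need to lift. Point: middle of the grip, 17 mm above its underside; +x to the jaws, +y away from the shaft, z up. Grey handle bar and blue trigger bar run along y with flat upright outer faces at x = -30 (handle) and +30 mm (trigger, released), 5 to 29 mm high. Grip from above, fingers closing along x, at y = -20 to +40 mm.
- reacher_trigger (a joint): Travel of the trigger bar to the handle, m: 0 released (sprung), 0.020 fully squeezed; bars then 60 and 40 mm across outer faces. Spring: 6 N at 0, 11 N at 0.020, so fingers set 54 to 58 mm apart hold the tool with its jaws still wide. A rod along the shaft turns both jaws 0.0195 rad per mm. Pads are 76 mm apart (jaws about 106 mm over all) when released, parallel and 48 mm apart at 12 mm.
- reacher_mouth (a point): Midway between the middles of the two jaw pads, fixed to the reacher at x = 335, y = -55 mm in the axes of reacher_grip, 12 mm above the underside. Pads are 48 mm long (x), 5 to 20 mm above the bench. Behind it the fork (34 mm wide, x = 233 to 285) and the 15 mm tube run along y = -55 to the 34 mm wide housing (x = -46 to +50, hang loop to -70 mm). Tool 33 mm high, shaft and jaws 27 mm.
- reacher_tip (a point): Front end of the reacher, between the jaw tips: 23 mm ahead of reacher_mouth (x = 358, y = -55 mm in the axes of reacher_grip).
- jaw_left: The reacher's left jaw (on its +y side): black finger with a rubber pad; the origin is its pivot, 62 mm behind the middle of its pad, at the tool's underside.
- jaw_right: The reacher's right jaw (on its -y side); as the left one.
- tag_block: Buff block of luggage tags with a red-brown band, 95 x 48 x 19 mm, 50 g, lying flat; origin at the centre of its underside, x along its length, z up. Its length points roughly into the gap.
- tag_block_centre (a point): Centre of the tag block, 9.5 mm above its underside; x along its length.
- riser: Fixed shelf riser of steel wire, 300 mm deep (x), 360 mm wide (y), top 71 mm high, 62 mm clear beneath; origin: centre of its footprint on the bench. -x is the open front (to the robot's right), +x leads in to the back, closed by a low wire. 7 mm legs with 12 mm feet at x = +-146, y = +-177 mm. Egg cups and glasses up to 225 mm high are fixed on its rear (x > 45). The tag block lies in either half.
- riser_mouth (a point): Middle of the riser's open front edge, 30 mm above the bench; +x points into the gap.
- mat: Green packing mat with a white border line, 280 mm (x) by 220 mm (y), film-thin, so that things slide over its edge; origin at its centre, z up, fixed.
- tape_roll: Roll of buff masking tape lying flat in the gap's mouth on the side where the tag block is not, 103 mm across, 25 mm high; origin at the centre of its underside. Leave it.
- blue_box: Blue card box under the riser beside the tag block, 72 x 51 x 35 mm, x along its length; origin at the centre of its underside. Leave it.
- glass_a: Stemmed wine glass with a gilt rim, 92 mm across, 151 mm high; origin at the centre of its foot. Leave it.
- glass_b: Stemmed wine glass with a gilt rim, 91 mm across, 147 mm high; origin at the centre of its foot. Leave it.
- pepper_mill: Small glass pepper mill with a grey cap, 44 mm across, 90 mm high, standing on the bench before the gap's mouth, in front of the tape roll; origin at the centre of its foot. Leave it.
Mind the look-alikes: they are no part of the job. There is more than one size of the tag_block; the one meant has the size given above.

How it is judged:
By the outcome, as a careful person would: the job done as asked, in the order asked, and still so for the second after the job is handed in, with the robot touching nothing.
It also fails if it takes over 48 s, if anything falls off the work surface, if the arm or the gripper's body presses on something with over 40 N, if the wrist force passes 120 N, or if a joint passes its speed limit or range.

## Robot

A 6-joint arm with a two-finger parallel gripper is mounted at the origin on a cart in front of the work surface, level with it; the furniture and walls round the work are solid. World frame = base frame: x ahead of the robot, y to its left, z up, the work surface at z = 0. Lengths are in mm, angles in rad, forces in N, time in s.
With the tool pointing down it reaches from about 400 to 925 mm from the base axis. Payload 12.5 kg.
Tool frame: the origin (TCP) lies on the mounting face of the last link; the fingertips stand 190 mm ahead of it and the grasp point (between the pads) lies 171 mm ahead of it (env.grasp_offset is the distance from the TCP to the grasp point, in mm); z points along the fingers, y is the direction in which the jaws open and shut (so a half turn about z gives the same grasp; the last joint's range is limited). The gripper opens to 95 mm and grips with 3 to 60 N. Pads are 20 mm wide; open, the fingers measure 119 mm over their backs; the gripper's body (75 mm by 180 mm) begins 59 mm behind the grasp point.
Start: joints at [-1.359, 0.491, 1.559, -0, 1.092, -0.106], TCP at [195.318, -593.697, 404.761] pointing down, gripper open.
Joint ranges: [-3.1, 3.1], [-0.84, 2.19], [0.05, 2.79], [-1.13, 4.28], [0.06, 2.93], [-2.69, 2.69]. Speed limits (rad/s): [2.22, 2.22, 2.79, 3.14, 3.14, 3.14].

## Interface

Orientations are given as [roll, pitch, yaw] about the fixed x, y, z axes, in that order (R = Rz(yaw) Ry(pitch) Rx(roll)).
In Python, from cell import env, viewer gives the robot as it stands.
- The arm moves only by the tool play_rows, never from a script. Its argument "increments" is a list of rows, each an object of numbers: "dx", "dy", "dz": the shift along the tool's x, y, z in mm; "rx", "ry", "rz": the turn, a rotation vector about the tool's x, y, z in units of 6 degrees (1.0 is 6 degrees). A call has 1 to 8 rows; each row is the pose to reach, as a shift and turn from the pose measured when the call began, along the tool's axes at that moment; what a row does not reach only later rows make up. A row lasts 1/12 s, in which the tool goes at most 41.7 mm and 7.16 degrees, less where a joint would pass 70% of its speed; a pose out of reach is approached as far as the arm can. A call with a gripper value outside its range is refused whole. "fingers" is the opening, from 0 (shut) to 1 (fully open), set as the call begins (left out, the last holds). The fingers move at their own pace and stop on an object; the grip force is fixed at half the most. Time passes only in rows, so rows that repeat a pose let the fingers close. It gives the time, the measured TCP pose, the force and the opening at its end, in the units of the state.
- env.state(): the state, without advancing time (a new reading comes with each control period).
- viewer.read_camera(name): name is "side" or "top"; returns a dict with "image" (480x640x3 uint8, red, green, blue), "fx", "fy", "cx", "cy" (pixels), "rvec" (rotation vector, rad) and "tvec" (3), from world to camera coordinates, as OpenCV has them. Camera axes: x right, y down, z forward; pixel columns grow to the right and rows downward; lengths in mm; the calibration is good to about 2 mm. A picture is of the moment at which its call begins. There is no depth.
- env.job_done(): hands the job in, once; it reports no verdict.
The state is a dict: "t": time; "joints": joint angles; "qvel": joint speeds; "tau": joint torques, N m; "eef_pos": TCP position; "tcp_rot": TCP orientation; "ft_force": force on the tool from outside, world axes, zero at the start; "moment": the same for the moment, N m; "opening": opening from 0.0 (shut) to 1.0 (fully open).
Only numpy, scipy, OpenCV 4.12 (cv2) and the standard library are available. Lean on these libraries where they do the work, as an engineer would, in place of code of your own. Each camera call takes 0.05 s, during which the arm holds its last target.

## Working session

There is one attempt and no reset: what is moved stays moved. The work goes in short steps, Python scripts to look and compute and a tool call to move; the robot and the scene stay as the last step left them, time stands still between calls to the robot, and variables do not carry over. Pictures are saved under pics/ and viewed, and the job is handed in when it is done.

Besides the shell and the picture viewer there is one more tool, called as name(argument=value, ...), one argument or row to a line, values as JSON. play_rows: Moves the arm, as the interface text tells. Its arguments: {"type":"object","properties":{"increments":{"type":"array","items":{"type":"object","properties":{"dx":{"type":"number"},"dy":{"type":"number"},"dz":{"type":"number"},"rx":{"type":"number"},"ry":{"type":"number"},"rz":{"type":"number"}}}},"fingers":{"type":"number"}},"required":["increments"]}

```bash
mkdir -p pics; ls; cat > h.py <<'E'
import numpy as np,cv2
from cell import env,viewer
def cam(n,save=None):
    d=viewer.read_camera(n)
    if save: cv2.imwrite('pics/'+save+'.png',d['image'][:,:,::-1])
    np.savez('cam_'+n+'.npz',**d)
    return d
def load(n): return dict(np.load('cam_'+n+'.npz'))
def ray(d,u,v,z):
    R,_=cv2.Rodrigues(np.array(d['rvec'],float));t=np.array(d['tvec'],float).ravel()
    c=-R.T@t
    r=R.T@np.array([(u-d['cx'])/d['fx'],(v-d['cy'])/d['fy'],1.])
    return c+r*(z-c[2])/r[2]
def proj(d,p):
    R,_=cv2.Rodrigues(np.array(d['rvec'],float));q=R@np.array(p,float)+np.array(d['tvec'],float).ravel()
    return d['fx']*q[0]/q[2]+d['cx'],d['fy']*q[1]/q[2]+d['cy']
E
python3 - <<'E'
from h import *
for n in('top','side'):
    d=cam(n,n+'0');R,_=cv2.Rodrigues(d['rvec']);print(n,d['fx'],-R.T@np.array(d['tvec']).ravel(),R[2])
s=env.state();print(s,env.grasp_offset)
E
```

```text
pics
top 530.0116141229715 [ 413.06780176   35.73687531 1447.30048357] [ 0.09880419 -0.01743361 -0.99495417]
side 513.4502843474667 [568.60225288 943.72377811 773.99140166] [ 2.19657473e-04 -7.98103787e-01 -6.02519956e-01]
{'t': 0.1, 'joints': array([-1.35861646e+00,  4.91507985e-01,  1.55939970e+00,  1.60978436e-05,
        1.09167278e+00, -1.05603244e-01]), 'qvel': array([ 0.00012924, -0.00129972, -0.00088239,  0.00054289,  0.00095376,
       -0.00045431]), 'tau': array([ 4.43812169e-03, -6.13622904e+01, -2.58606756e+01,  6.94564800e-02,
        4.70355107e-02, -5.80599112e-05]), 'eef_pos': array([ 195.30367003, -593.6741487 ,  404.21082017]), 'tcp_rot': array([-3.14061184e+00, -1.18321299e-04,  3.17775622e-01]), 'ft_force': array([-0.50105712, -0.38823162, -0.96998083]), 'moment': array([ 0.01054416, -0.05074755, -0.04852949]), 'opening': 1.0007059828890736} 171.3
```

View pics/top0.png

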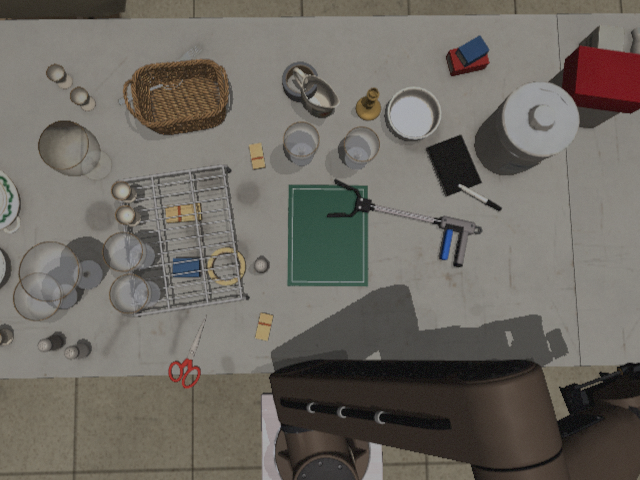

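View pics/side0.png

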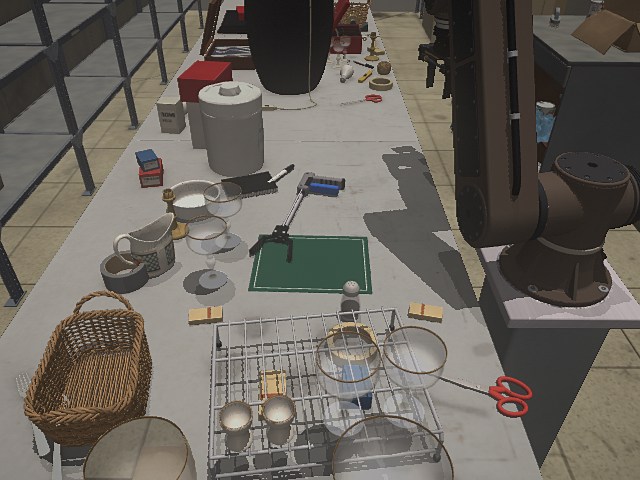

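```bash
python3 - <<'E'
from h import *
d=load('top');im=d['image'][:,:,::-1]
a=cv2.resize(im[150:320,100:280],None,fx=4.4,fy=3.5,interpolation=cv2.INTER_CUBIC)
a=cv2.resize(im[155:325,105:285],None,fx=4,fy=3.5,interpolation=cv2.INTER_CUBIC);cv2.imwrite('pics/r.png',a)
b=cv2.resize(im[170:290,320:490],None,fx=4.5,fy=4.5,interpolation=cv2.INTER_CUBIC);cv2.imwrite('pics/t.png',b)
s=load('side')['image'][:,:,::-1]
cv2.imwrite('pics/s.png',cv2.resize(s[300:480,190:450],None,fx=3,fy=3,interpolation=cv2.INTER_CUBIC))
E
```

```text
(no output)
```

View pics/r.png

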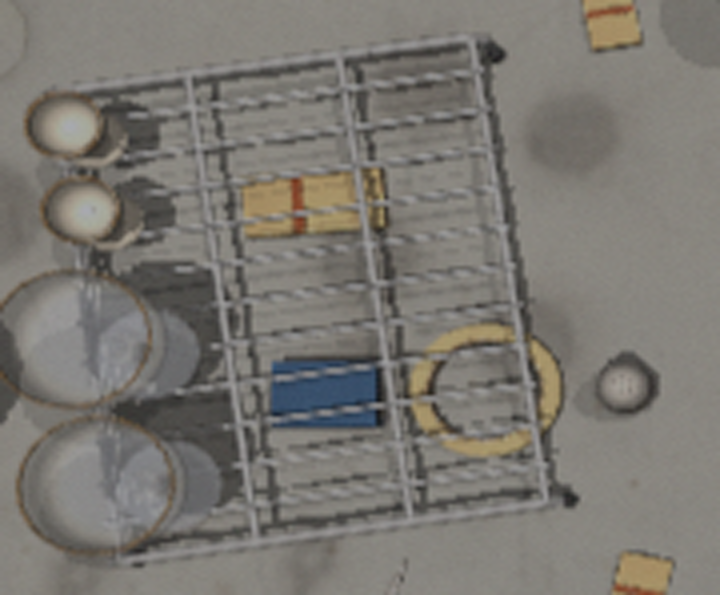

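View pics/t.png

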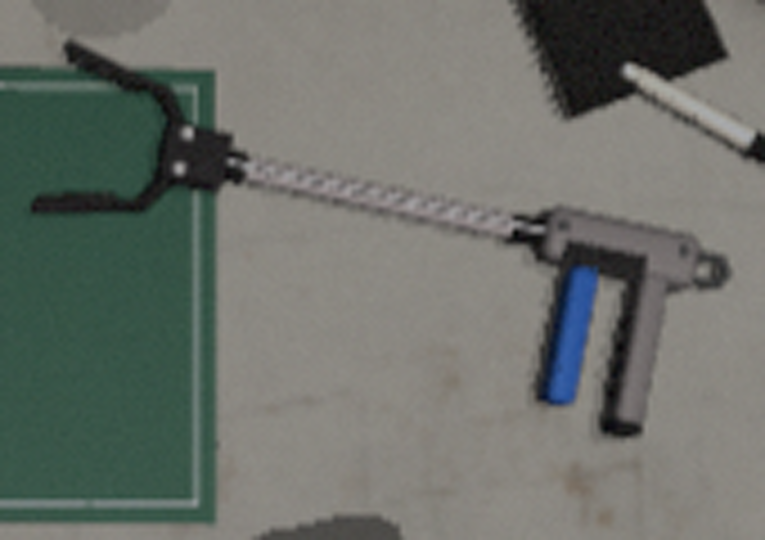

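View pics/s.png

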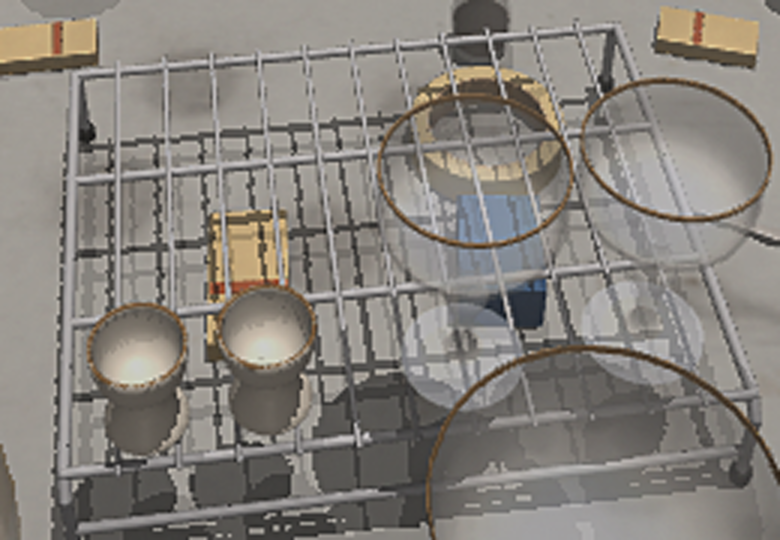

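```bash
python3 - <<'E'
from h import *
d=load('top');im=d['image']
hsv=cv2.cvtColor(im,cv2.COLOR_RGB2HSV)
def R(x,y): return (105+(x+.5)/4-.5,155+(y+.5)/3.5-.5)
def T(x,y): return (320+(x+.5)/4.5-.5,170+(y+.5)/4.5-.5)
P=lambda uv,z:np.round(ray(d,*uv,z)[:2],1)
print('riser front top', P(R(475,38),69),P(R(548,497),69),'back',P(R(75,90),69),P(R(125,560),69),'feet',P(R(495,52),5),P(R(570,497),5))
m=cv2.inRange(hsv,(10,70,110),(30,255,255));n,l,st,c=cv2.connectedComponentsWithStats(m)
for i in range(1,n):
    if st[i,4]>20: print('buff',st[i],P(c[i],19))
sub=(slice(200,226),slice(160,206))
mm=np.zeros_like(m);mm[200:226,160:206]=cv2.inRange(hsv,(3,70,90),(30,255,255))[200:226,160:206]
mm=cv2.morphologyEx(mm,cv2.MORPH_CLOSE,np.ones((5,5)))
ct=max(cv2.findContours(mm,0,2)[0],key=cv2.contourArea);print('block box',[P(p,19) for p in cv2.boxPoints(cv2.minAreaRect(ct))], cv2.minAreaRect(ct))
m=cv2.inRange(hsv,(100,120,60),(125,255,255));n,l,st,c=cv2.connectedComponentsWithStats(m)
for i in range(1,n):
    if st[i,4]>40:
        ct=max(cv2.findContours((l==i).astype(np.uint8),0,2)[0],key=cv2.contourArea)
        z=29 if c[i][0]>400 else 35
        print('blue',c[i],P(c[i],z),[P(p,z) for p in cv2.boxPoints(cv2.minAreaRect(ct))])
print('trigger far/near',P(T(582,268),29),P(T(562,402),29),'handle end',P(T(625,425),29),'handle axis',P(T(650,300),29))
print('shaft',P(T(240,165),20),P(T(525,230),20),'loop',P(T(722,271),17))
print('screws',P(T(188,132),27),P(T(180,168),27),'tips',P(T(68,45),20),P(T(33,207),20))
print('mill',P(R(627,383),90),P(R(620,390),45))
m=cv2.inRange(hsv,(65,60,30),(95,255,255));m[:, :280]=0;m[:,400:]=0
ct=max(cv2.findContours(m,0,2)[0],key=cv2.contourArea);print('mat',[P(p,0) for p in cv2.boxPoints(cv2.minAreaRect(ct))])
print('tape',P(R(485,390),25),P(R(408,390),25),P(R(563,390),25))
E
```

```text
riser front top [754.7 245.5] [408.8 199.5] back [719.  507.8] [368.3 470.4] feet [759.1 241.5] [408.4 192.3]
buff [192  59  15   4  25] [1068.1  322.5]
buff [170  61  14   5  25] [1061.1  380.4]
buff [148  63  18   6  33] [1057.6  439.6]
buff [131  65  16  36  75] [1009.3  495.4]
buff [225  80   4  15  21] [990.  245.3]
buff [197  82  12  11  35] [989.5 309.7]
buff [163  89  10  10  32] [971.7 407. ]
buff [189  88   9   7  30] [979.9 337.4]
buff [174  90   9   7  26] [973.4 378.4]
buff [357  91  24  29 287] [ 919.9 -153.1]
buff [125  96   3  12  21] [952.2 520.8]
buff [177  97  10   9  36] [949.4 368.5]
buff [218  98   6  15  33] [940.1 258.5]
buff [133 101   8  14  27] [930.8 491.8]
buff [189 101  10   9  30] [941.1 335. ]
buff [201 104   9   5  22] [935.5 303.4]
buff [165 109  13  16  57] [907.4 397.5]
buff [175 108  11  11  35] [916.5 372.8]
buff [205 109  12   8  35] [918.8 290. ]
buff [185 111  16   9  54] [910.8 337.9]
buff [146 120  14   6  28] [890.  447.6]
buff [249 143  16  26 300] [793.4 162.2]
buff [165 204  29  13 254] [645.7 373.3]
buff [166 215  29   8 132] [621.7 367
[... 608 characters left out ...]
e [446.54040404 243.78282828] [ 539.7 -348.5] [array([ 499.8, -330.1]), array([ 582.9, -349.6]), array([ 579.3, -366.6]), array([ 496.2, -346.9])]
blue [194.31707317 266.12195122] [491.8 328.4] [array([485., 344.]), array([508.9, 326. ]), array([497.5, 311.2]), array([473.6, 329.2])]
trigger far/near [ 579.3 -356.8] [ 498.9 -341.1] handle end [ 484.4 -378.3] handle axis [ 559.2 -396.9]
shaft [ 646.9 -153.8] [ 604.2 -325.6] loop [ 577.4 -445.3]
screws [ 666.5 -122.1] [ 644.6 -116.6] tips [722.6 -51.2] [623.4 -27.7]
mill [490.8 146. ] [488.2 154.4]
mat [array([451. ,  67.8]), array([702.4,  63.8]), array([ 699.2, -127.6]), array([ 447.3, -120.3])]
tape [491.  246.3] [491.9 297.7] [490.  194.2]
```

```bash
python3 - <<'E'
from h import *
d=load('top');im=d['image'][:,:,::-1];s=load('side');si=s['image'][:,:,::-1]
cv2.imwrite('pics/b.png',cv2.resize(im[195:235,155:215],None,fx=12,fy=12,interpolation=cv2.INTER_CUBIC))
cv2.imwrite('pics/bs.png',cv2.resize(si[360:430,250:300],None,fx=8,fy=8,interpolation=cv2.INTER_CUBIC))
E
```

```text
(no output)
```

View pics/b.png

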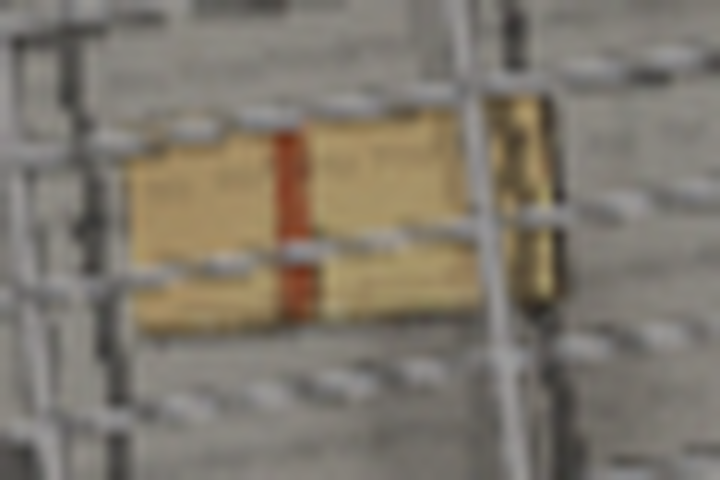

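View pics/bs.png

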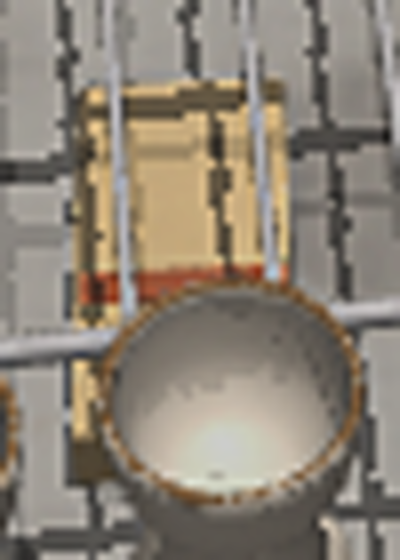

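```bash
python3 - <<'E'
from h import *
d=load('top');s=load('side')
T=lambda x,y,z:np.round(ray(d,155+(x+.5)/12-.5,195+(y+.5)/12-.5,z)[:2],1)
S=lambda x,y,z:np.round(ray(s,250+(x+.5)/8-.5,360+(y+.5)/8-.5,z)[:2],1)
print('LB',T(140,330,19),'RB',T(550,300,19),'RT',T(545,97,19),'LT',T(130,150,19),'band',T(296,130,19),T(300,320,19))
print('side farL',S(83,85,19),'farR',S(288,85,19),'nearL',S(72,440,19),'band',S(80,285,19),S(288,272,19))
# glass foot & others
print('glass feet',ray(s,212,280,0)[:2],ray(s,232,243,0)[:2],'mill foot',ray(s,350,308,0)[:2], 'far loose block',ray(s,206,318,0)[:2])
def S2(x,y,z): return np.round(ray(s,190+x/3,300+y/3,z)[:2],1)
print('riser front top side view',S2(78,75,69),S2(615,30,69),'foot',S2(87,133,3),S2(605,82,3),'rear foot',S2(740,475,3))
print('blue box top',S2(460,195,35),S2(530,195,35),'tape left',S2(415,115,25))
E
```

```text
LB [613.5 407.8] RB [618.7 315.7] RT [665.2 316.9] LT [654.6 410.4] band [658.6 373. ] [615.2 371.9]
side farL [664.7 319.6] farR [617.2 319.1] nearL [658.8 415.3] band [660.6 375.5] [614.7 371.5]
glass feet [800.62841419  42.09296939] [ 773.22075771 -102.18696679] mill foot [486.62229943 131.55825584] far loose block [793.41659136 165.56069395]
riser front top side view [751.2 253.4] [405.5 208.6] foot [754.1 242.1] [403.5 191.5] rear foot [365.1 483.7]
blue box top [510.6 319.3] [467.7 318.8] tape left [536.5 244.2]
```

```bash
cat >> h.py <<'E'
def go(x,y,z,yawdeg):
    from scipy.spatial.transform import Rotation as Ro
    s=env.state();R=Ro.from_euler('xyz',s['tcp_rot'])
    d=R.inv().apply(np.array([x,y,z])-s['eef_pos'])
    rv=(R.inv()*Ro.from_euler('xyz',[np.pi,0,np.radians(yawdeg)])).as_rotvec()
    print('t',round(s['t'],2),'pos',s['eef_pos'].round(1),'yaw',np.degrees(s['tcp_rot']).round(2),'open',round(s['opening'],3),'F',s['ft_force'].round(1))
    print('d',d.round(1),'r',(np.degrees(rv)/6).round(3))
E
python3 -c "
from h import *
go(533.5,-368.5,300,-13.3)"
```

```text
t 0.1 pos [ 195.3 -593.7  404.2] yaw [-1.7994e+02 -1.0000e-02  1.8210e+01] open 1.001 F [-0.5 -0.4 -1. ]
d [ 391.6 -108.1  104.4] r [-9.000e-03  1.000e-03  5.251e+00]
```

play_rows(
  increments=[
    {"dx": 36,"dy": -10,"dz": 10,"rz": 0.5},
    {"dx": 72,"dy": -20,"dz": 20,"rz": 1},
    {"dx": 108,"dy": -30,"dz": 30,"rz": 1.5},
    {"dx": 144,"dy": -40,"dz": 40,"rz": 2},
    {"dx": 180,"dy": -50,"dz": 50,"rz": 2.5},
    {"dx": 216,"dy": -60,"dz": 60,"rz": 3},
    {"dx": 252,"dy": -70,"dz": 70,"rz": 3.5},
    {"dx": 288,"dy": -80,"dz": 80,"rz": 4},
  ],
  fingers=1,
)

```text
invalid input
```

```bash
python3 -c "
from h import *
go(533.5,-368.5,300,-13.3)"
```

```text
t 0.1 pos [ 195.3 -593.7  404.2] yaw [-1.7994e+02 -1.0000e-02  1.8210e+01] open 1.001 F [-0.5 -0.4 -1. ]
d [ 391.6 -108.1  104.4] r [-9.000e-03  1.000e-03  5.251e+00]
```

play_rows(
  increments=[
    {"dx": 36,"dy": -10,"dz": 10,"rx": 0,"ry": 0,"rz": 0.5},
    {"dx": 72,"dy": -20,"dz": 20,"rx": 0,"ry": 0,"rz": 1},
    {"dx": 108,"dy": -30,"dz": 30,"rx": 0,"ry": 0,"rz": 1.5},
    {"dx": 144,"dy": -40,"dz": 40,"rx": 0,"ry": 0,"rz": 2},
    {"dx": 180,"dy": -50,"dz": 50,"rx": 0,"ry": 0,"rz": 2.5},
    {"dx": 216,"dy": -60,"dz": 60,"rx": 0,"ry": 0,"rz": 3},
    {"dx": 252,"dy": -70,"dz": 70,"rx": 0,"ry": 0,"rz": 3.5},
    {"dx": 288,"dy": -80,"dz": 80,"rx": 0,"ry": 0,"rz": 4},
  ],
  fingers=1,
)

```text
t: 0.77
eef_pos: [445.2, -426.3, 323.6]
tcp_rot: [-3.14, 0.001, -0.104]
ft_force: [0.1, -0.4, 0.0]
opening: 1.001
```

```bash
python3 -c "
from h import *
go(533.5,-368.5,300,-13.3)"
```

```text
t 0.77 pos [ 445.2 -426.3  323.6] yaw [-1.7993e+02  4.0000e-02 -5.9500e+00] open 1.001 F [ 0.1 -0.4  0. ]
d [ 81.9 -66.6  23.7] r [-0.012  0.007  1.225]
```

play_rows(
  increments=[
    {"dx": 27,"dy": -22,"dz": 10,"rx": 0,"ry": 0,"rz": 0.4},
    {"dx": 54,"dy": -44,"dz": 17,"rx": 0,"ry": 0,"rz": 0.8},
    {"dx": 82,"dy": -66.5,"dz": 24,"rx": -0.01,"ry": 0,"rz": 1.22},
    {"dx": 82,"dy": -66.5,"dz": 24,"rx": -0.01,"ry": 0,"rz": 1.22},
    {"dx": 82,"dy": -66.5,"dz": 24,"rx": -0.01,"ry": 0,"rz": 1.22},
  ],
  fingers=1,
)

```text
t: 1.18
eef_pos: [534.8, -367.2, 298.7]
tcp_rot: [-3.141, 0.002, -0.228]
ft_force: [-1.0, -0.2, -0.1]
opening: 1.001
```

```bash
python3 -c "
from h import *
go(533.5,-368.5,195,-13.3)
cam('side','s1');cam('top','t1')
d=load('side')['image'][:,:,::-1];cv2.imwrite('pics/s1c.png',cv2.resize(d[50:300,200:420],None,fx=2.4,fy=2.4))"
```

```text
t 1.18 pos [ 534.8 -367.2  298.7] yaw [-1.7995e+02  1.2000e-01 -1.3090e+01] open 1.001 F [-1.  -0.2 -0.1]
d [ -0.8   1.6 103.7] r [-0.008  0.02   0.035]
```

View pics/s1c.png

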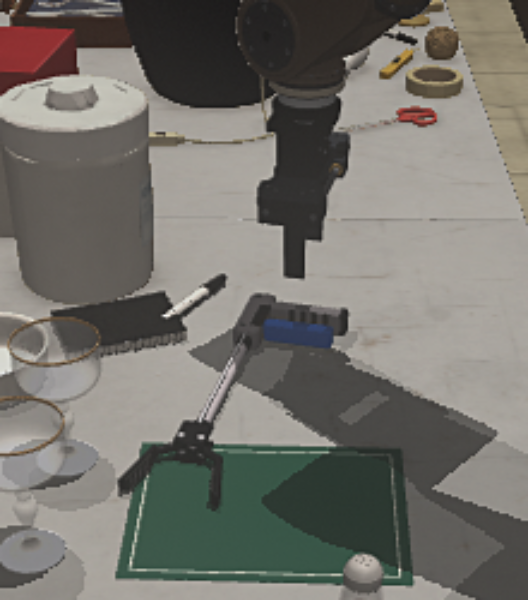

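```bash
python3 -c "
from h import *
d=load('side');im=d['image'];hsv=cv2.cvtColor(im,cv2.COLOR_RGB2HSV)
m=cv2.inRange(hsv,(105,120,60),(125,255,255));m[:170]=0;m[210:]=0;m[:,:290]=0
ys,xs=np.nonzero(m);print(xs.min(),xs.max(),ys.min(),ys.max())
for z,v in((29,ys.min()),):
  print(ray(d,xs.min(),184,29),ray(d,xs.max(),184,29))
ux=np.array([np.cos(np.radians(76.7)),np.sin(np.radians(76.7))])
# upright +x face of the trigger bar: top edge z=29, bottom z=5
g=np.array([538.3,-369.7]);uy=np.array([-ux[1],ux[0]])
for yy in(-30,0,30):
  for z in(29,5): print(yy,z,proj(d,[*(g+30*ux+yy*uy),z]))
for c in range(312,342,6): print(c,[int(v) for v in np.nonzero(m[:,c])[0][[0,-1]]])
"
```

```text
310 337 183 194
[ 577.89919541 -352.54832079   29.        ] [ 499.84990481 -353.78077036   29.        ]
-30 29 (np.float64(311.1995036207885), np.float64(184.90586527171484))
-30 5 (np.float64(311.1616832870726), np.float64(192.10567911194835))
0 29 (np.float64(321.35316069258675), np.float64(186.19725752777498))
0 5 (np.float64(321.2165445738054), np.float64(193.41120139471388))
30 29 (np.float64(331.5830862946083), np.float64(187.49834999220485))
30 5 (np.float64(331.34619572846856), np.float64(194.72643438718728))
312 [183, 185]
318 [184, 185]Traceback (most recent call last):
  File "<string>", line 13, in <module>
    for c in range(312,342,6): print(c,[int(v) for v in np.nonzero(m[:,c])[0][[0,-1]]])
                                                        ~~~~~~~~~~~~~~~~~~~~~^^^^^^^^
IndexError: index 0 is out of bounds for axis 0 with size 0
```

Side view is consistent with the estimate (trigger face at the predicted rows). Descend.

play_rows(
  increments=[
    {"dx": -0.8,"dy": 1.6,"dz": 20,"rx": 0,"ry": 0.02,"rz": 0.03},
    {"dx": -0.8,"dy": 1.6,"dz": 40,"rx": 0,"ry": 0.02,"rz": 0.03},
    {"dx": -0.8,"dy": 1.6,"dz": 60,"rx": 0,"ry": 0.02,"rz": 0.03},
    {"dx": -0.8,"dy": 1.6,"dz": 78,"rx": 0,"ry": 0.02,"rz": 0.03},
    {"dx": -0.8,"dy": 1.6,"dz": 90,"rx": 0,"ry": 0.02,"rz": 0.03},
    {"dx": -0.8,"dy": 1.6,"dz": 98,"rx": 0,"ry": 0.02,"rz": 0.03},
    {"dx": -0.8,"dy": 1.6,"dz": 103,"rx": 0,"ry": 0.02,"rz": 0.03},
    {"dx": -0.8,"dy": 1.6,"dz": 103,"rx": 0,"ry": 0.02,"rz": 0.03},
  ],
  fingers=1,
)

```text
t: 1.95
eef_pos: [531.7, -370.5, 196.1]
tcp_rot: [-3.141, -0.0, -0.235]
ft_force: [-0.7, 0.4, -0.4]
opening: 0.999
```

```bash
python3 -c "
from h import *
go(533.5,-368.5,194.5,-13.3)
d=cam('side','s2')['image'][:,:,::-1];e=cam('top','t2')['image'][:,:,::-1]
cv2.imwrite('pics/c2.png',np.hstack([cv2.resize(d[130:230,270:370],None,fx=4,fy=5),cv2.resize(e[180:280,400:500],None,fx=4,fy=5)]))"
```

```text
t 1.95 pos [ 531.7 -370.5  196.1] yaw [-1.7997e+02 -1.0000e-02 -1.3440e+01] open 0.999 F [-0.7  0.4 -0.4]
d [ 1.3 -2.4  1.6] r [-0.005 -0.002 -0.023]
```

View pics/c2.png

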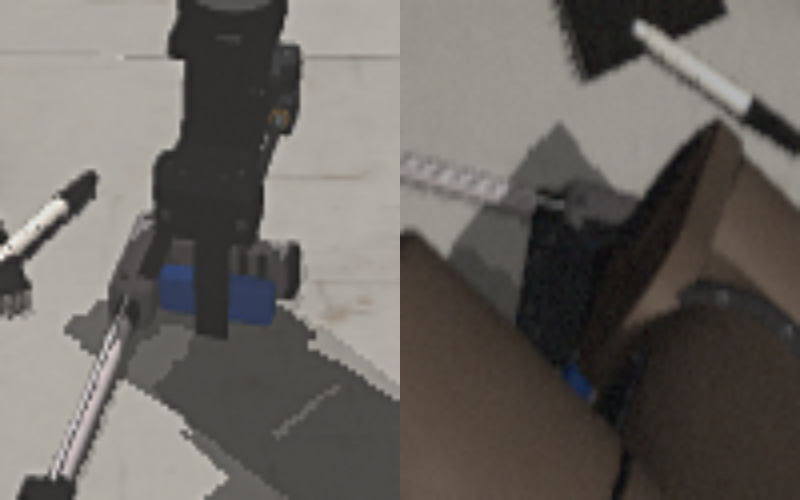

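play_rows(
  increments=[
    {"dx": 1,"dy": -2,"dz": 1.5,"rx": 0,"ry": 0,"rz": 0},
    {"dx": 1,"dy": -2,"dz": 1.5,"rx": 0,"ry": 0,"rz": 0},
    {"dx": 1,"dy": -2,"dz": 1.5,"rx": 0,"ry": 0,"rz": 0},
    {"dx": 1,"dy": -2,"dz": 1.5,"rx": 0,"ry": 0,"rz": 0},
    {"dx": 1,"dy": -2,"dz": 1.5,"rx": 0,"ry": 0,"rz": 0},
    {"dx": 1,"dy": -2,"dz": 1.5,"rx": 0,"ry": 0,"rz": 0},
    {"dx": 1,"dy": -2,"dz": 1.5,"rx": 0,"ry": 0,"rz": 0},
  ],
  fingers=0.59,
)

```text
t: 2.63
eef_pos: [533.5, -368.9, 195.8]
tcp_rot: [3.141, -0.002, -0.234]
ft_force: [-0.6, -1.2, 1.9]
opening: 0.602
```

```bash
cat >> h.py <<'E'
def reach(name):
    d=load('top');im=d['image'][:,:,::-1]
    e=load('side')['image'][:,:,::-1]
    cv2.imwrite('pics/'+name+'.png',np.hstack([cv2.resize(im[140:300,150:350],None,fx=2,fy=2),cv2.resize(e[200:360,150:350],None,fx=2,fy=2)]))
E
python3 -c "
from h import *
go(533.5,-368.5,194.5,-13.3)
d=cam('side','s3')['image'][:,:,::-1];e=cam('top','t3')['image'][:,:,::-1]
cv2.imwrite('pics/c3.png',np.hstack([cv2.resize(d[130:280,230:380],None,fx=2.6,fy=4),cv2.resize(e[160:280,320:470],None,fx=2.6,fy=5)]))"
```

```text
t 2.63 pos [ 533.5 -368.9  195.8] yaw [ 1.7997e+02 -1.1000e-01 -1.3420e+01] open 0.602 F [-0.6 -1.2  1.9]
d [-0.1 -0.4  1.3] r [ 0.005 -0.018 -0.021]
```

View pics/c3.png

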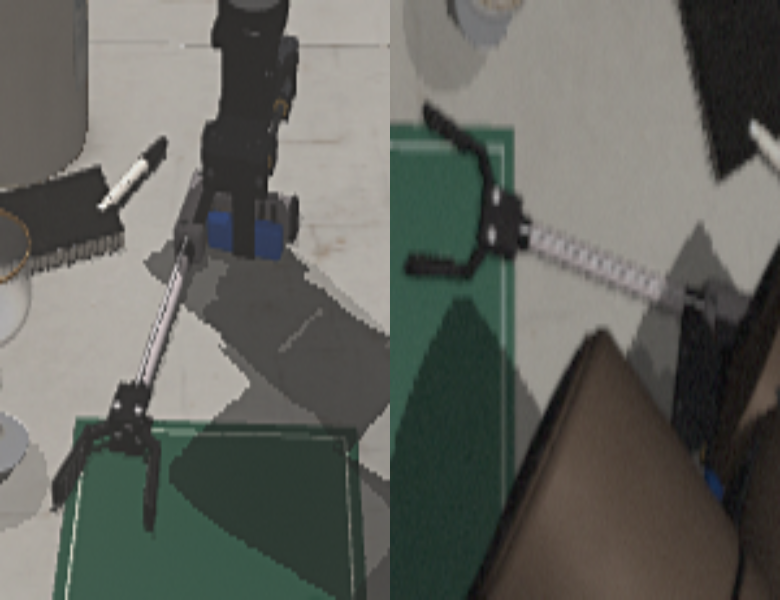

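```bash
python3 -c "
from h import *
go(612.6,-191,195.5,3.5)"
```

```text
t 2.73 pos [ 533.5 -368.9  195.8] yaw [ 1.7997e+02 -1.1000e-01 -1.3430e+01] open 0.596 F [-0.2 -2.6  1.5]
d [  35.6 -191.4    0.3] r [ 0.007 -0.018 -2.822]
```

play_rows(
  increments=[
    {"dx": 1,"dy": -6,"dz": 0,"rx": 0,"ry": -0.01,"rz": -0.1},
    {"dx": 3,"dy": -16,"dz": 0,"rx": 0,"ry": -0.01,"rz": -0.25},
    {"dx": 5,"dy": -28,"dz": 0,"rx": 0,"ry": -0.01,"rz": -0.42},
    {"dx": 7.5,"dy": -40,"dz": 0,"rx": 0,"ry": -0.01,"rz": -0.6},
    {"dx": 10,"dy": -53,"dz": 0,"rx": 0,"ry": -0.01,"rz": -0.8},
    {"dx": 12.5,"dy": -67,"dz": 0,"rx": 0,"ry": -0.01,"rz": -1.0},
    {"dx": 15,"dy": -81,"dz": 0,"rx": 0,"ry": -0.01,"rz": -1.2},
    {"dx": 17.5,"dy": -95,"dz": 0,"rx": 0,"ry": -0.01,"rz": -1.4},
  ],
  fingers=0.59,
)

```text
t: 3.4
eef_pos: [573.2, -278.9, 195.8]
tcp_rot: [3.141, -0.001, -0.085]
ft_force: [-0.5, -1.0, 1.1]
opening: 0.593
```

```bash
python3 -c "
from h import *
go(612.6,-191,195.5,3.5)"
```

```text
t 3.4 pos [ 573.2 -278.9  195.8] yaw [ 1.7996e+02 -4.0000e-02 -4.8800e+00] open 0.593 F [-0.5 -1.   1.1]
d [ 31.8 -90.9   0.3] r [ 0.006 -0.007 -1.397]
```

play_rows(
  increments=[
    {"dx": 5,"dy": -14,"dz": 0,"rx": 0,"ry": 0,"rz": -0.22},
    {"dx": 10,"dy": -28,"dz": 0,"rx": 0,"ry": 0,"rz": -0.44},
    {"dx": 15,"dy": -42,"dz": 0,"rx": 0,"ry": 0,"rz": -0.66},
    {"dx": 20,"dy": -56,"dz": 0,"rx": 0,"ry": 0,"rz": -0.88},
    {"dx": 25,"dy": -70,"dz": 0,"rx": 0,"ry": 0,"rz": -1.1},
    {"dx": 29,"dy": -82,"dz": 0,"rx": 0,"ry": 0,"rz": -1.28},
    {"dx": 32,"dy": -91,"dz": 0,"rx": 0,"ry": 0,"rz": -1.4},
    {"dx": 32,"dy": -91,"dz": 0,"rx": 0,"ry": 0,"rz": -1.4},
  ],
  fingers=0.59,
)

```text
t: 4.07
eef_pos: [613.6, -188.9, 195.8]
tcp_rot: [3.141, -0.001, 0.064]
ft_force: [0.3, 2.3, 1.6]
opening: 0.592
```

```bash
python3 -c "
from h import *
go(600.4,8.5,195.5,3.5)
d=cam('side','s4')['image'][:,:,::-1];e=cam('top','t4')['image'][:,:,::-1]
cv2.imwrite('pics/c4.png',cv2.resize(e[150:300,160:360],None,fx=4,fy=4,interpolation=cv2.INTER_CUBIC))
cv2.imwrite('pics/c4s.png',cv2.resize(d[220:420,200:400],None,fx=3,fy=3,interpolation=cv2.INTER_CUBIC))"
```

```text
t 4.07 pos [ 613.6 -188.9  195.8] yaw [ 1.7998e+02 -5.0000e-02  3.6800e+00] open 0.592 F [0.3 2.3 1.6]
d [  -0.5 -197.9    0.2] r [ 0.004 -0.008  0.029]
```

View pics/c4.png

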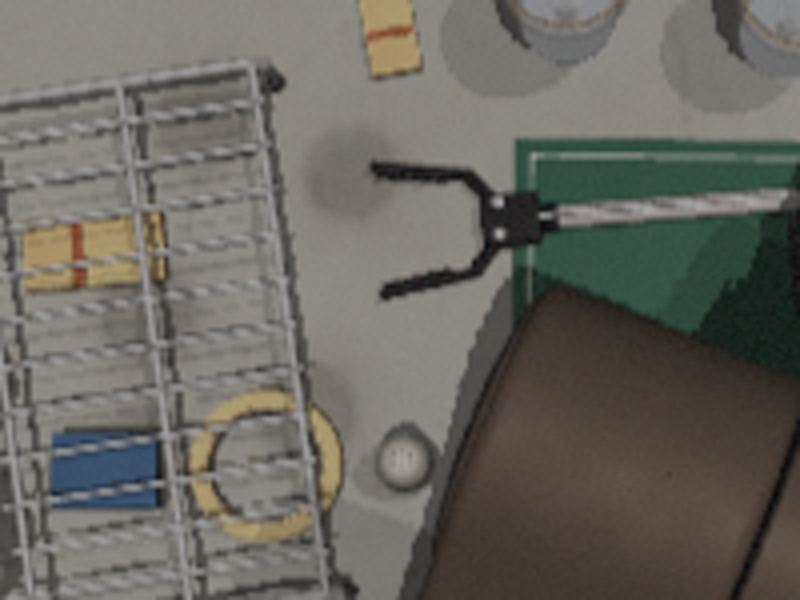

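View pics/c4s.png

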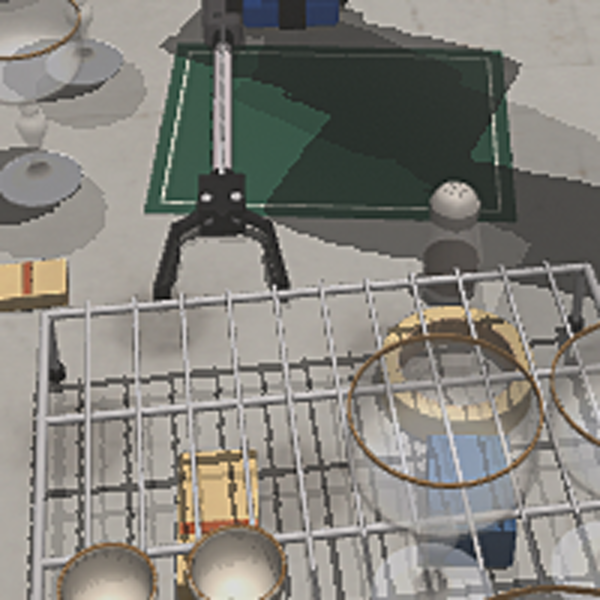

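```bash
python3 - <<'E'
from h import *
d=load('top');s=load('side')
T=lambda x,y,z:ray(d,160+(x+.5)/4-.5,150+(y+.5)/4-.5,z)[:2]
S=lambda x,y,z:ray(s,200+(x+.5)/3-.5,220+(y+.5)/3-.5,z)[:2]
def info(n,p,sh,t):
    h=np.degrees(np.arctan2(*(p-sh)[::-1]));print(n,'pivot',p.round(1),'tips',t.round(1),'shaft',sh.round(1),'h shaft-piv',h.round(1),'h shaft-tip',np.degrees(np.arctan2(*(t-sh)[::-1])).round(1))
info('top',(T(497,202,27)+T(500,235,27))/2,T(780,202,20),(T(375,168,20)+T(383,296,20))/2)
info('side',(S(206,197,27)+S(236,197,27))/2,S(224,55,20),(S(162,297,20)+S(280,288,20))/2)
a=np.radians(93.68);ux=np.array([np.cos(a),np.sin(a)]);uy=np.array([-ux[1],ux[0]])
g=env.state()['eef_pos'][:2]
for nm,p in(('pivot',(273,-55)),('tip',(358,-55))): print('pred',nm,g+ux*(p[0]+1.5)+uy*(p[1]-5))
E
```

```text
top pivot [655.5  87.7] tips [648.9 169.2] shaft [ 664.8 -104.3] h shaft-piv 92.8 h shaft-tip 93.3
side pivot [654.7  89.9] tips [648.8 181.7] shaft [664.9 -97.6] h shaft-piv 93.1 h shaft-tip 93.3
pred pivot [655.26046923  87.36573598]
pred tip [649.80483212 172.19047308]
```

```bash
python3 -c "
from h import *
go(602.5,9,195.5,3.5)"
```

```text
t 4.17 pos [ 613.  -190.4  195.8] yaw [ 1.7997e+02 -4.0000e-02  3.5600e+00] open 0.591 F [0.6 1.7 1.8]
d [   1.9 -199.7    0.2] r [ 0.005 -0.007  0.01 ]
```

play_rows(
  increments=[
    {"dx": 0,"dy": -8,"dz": 0,"rx": 0,"ry": 0,"rz": 0},
    {"dx": 0.2,"dy": -20,"dz": 0,"rx": 0,"ry": 0,"rz": 0},
    {"dx": 0.4,"dy": -34,"dz": 0,"rx": 0,"ry": 0,"rz": 0},
    {"dx": 0.6,"dy": -48,"dz": 0,"rx": 0,"ry": 0,"rz": 0},
    {"dx": 0.8,"dy": -62,"dz": 0,"rx": 0,"ry": 0,"rz": 0},
    {"dx": 1,"dy": -75,"dz": 0,"rx": 0,"ry": 0,"rz": 0},
    {"dx": 1,"dy": -88,"dz": 0,"rx": 0,"ry": 0,"rz": 0},
    {"dx": 1,"dy": -100,"dz": 0,"rx": 0,"ry": 0,"rz": 0},
  ],
  fingers=0.59,
)

```text
t: 4.83
eef_pos: [607.7, -88.9, 195.8]
tcp_rot: [3.141, -0.001, 0.063]
ft_force: [0.0, -2.5, 2.2]
opening: 0.59
```

```bash
python3 -c "
from h import *
go(602.5,9,195.5,3.5)
e=cam('top','t5')['image'][:,:,::-1]
cv2.imwrite('pics/c5.png',cv2.resize(e[170:270,140:290],None,fx=5,fy=5,interpolation=cv2.INTER_CUBIC))"
```

```text
t 4.83 pos [607.7 -88.9 195.8] yaw [ 1.7997e+02 -4.0000e-02  3.5900e+00] open 0.59 F [ 0.  -2.5  2.2]
d [  1.  -98.1   0.2] r [ 0.005 -0.007  0.015]
```

View pics/c5.png

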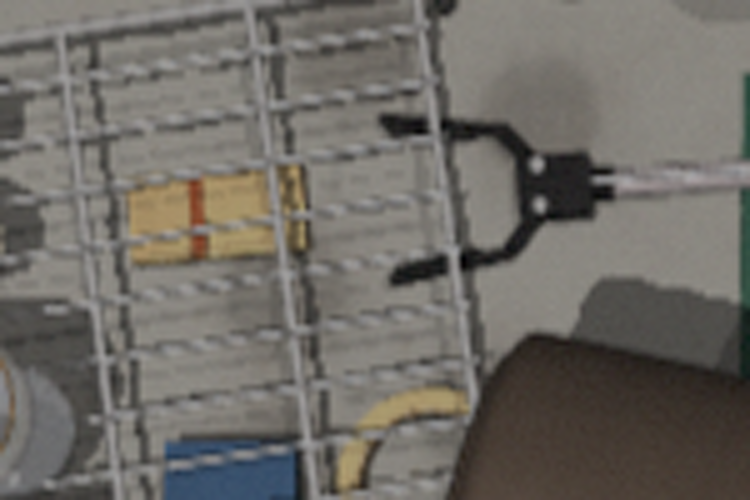

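play_rows(
  increments=[
    {"dx": 0.2,"dy": -13,"dz": 0,"rx": 0,"ry": 0,"rz": 0},
    {"dx": 0.4,"dy": -27,"dz": 0,"rx": 0,"ry": 0,"rz": 0},
    {"dx": 0.6,"dy": -41,"dz": 0,"rx": 0,"ry": 0,"rz": 0},
    {"dx": 0.8,"dy": -55,"dz": 0,"rx": 0,"ry": 0,"rz": 0},
    {"dx": 1,"dy": -69,"dz": 0,"rx": 0,"ry": 0,"rz": 0},
    {"dx": 1,"dy": -82,"dz": 0,"rx": 0,"ry": 0,"rz": 0},
    {"dx": 1,"dy": -92,"dz": 0,"rx": 0,"ry": 0,"rz": 0},
    {"dx": 1,"dy": -98,"dz": 0,"rx": 0,"ry": 0,"rz": 0},
  ],
  fingers=0.59,
)

```text
t: 5.55
eef_pos: [602.2, 12.1, 195.8]
tcp_rot: [-3.142, -0.0, 0.065]
ft_force: [0.6, -1.7, 1.6]
opening: 0.592
```

```bash
python3 -c "
from h import *
go(602.5,9,195.5,3.5)
e=cam('top','t6')['image'][:,:,::-1]
cv2.imwrite('pics/c6.png',cv2.resize(e[170:270,140:290],None,fx=5,fy=5,interpolation=cv2.INTER_CUBIC))"
```

```text
t 5.55 pos [602.2  12.1 195.8] yaw [-1.8e+02 -1.0e-02  3.7e+00] open 0.592 F [ 0.6 -1.7  1.6]
d [0.1 3.1 0.3] r [-0.    -0.002  0.034]
```

View pics/c6.png

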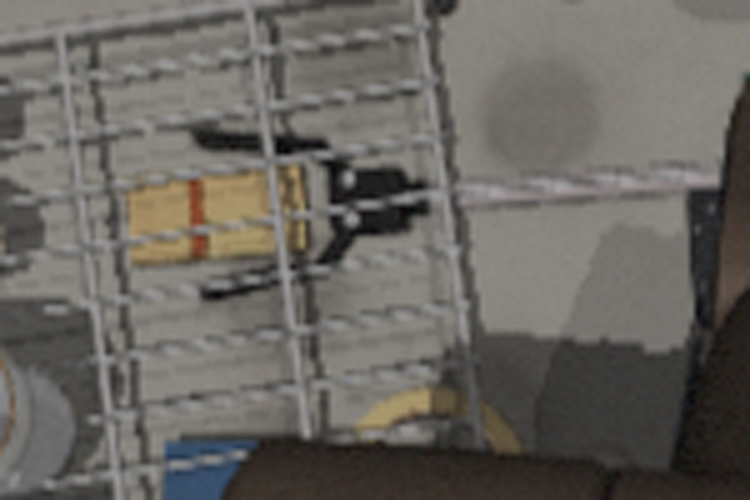

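play_rows(
  increments=[
    {"dx": 0,"dy": 1,"dz": 0,"rx": 0,"ry": 0,"rz": -0.04},
    {"dx": 0,"dy": 2,"dz": 0,"rx": 0,"ry": 0,"rz": -0.08},
    {"dx": 0,"dy": 3,"dz": 0,"rx": 0,"ry": 0,"rz": -0.08},
    {"dx": 0,"dy": 3,"dz": 0,"rx": 0,"ry": 0,"rz": -0.08},
  ],
  fingers=0.57,
)

```text
t: 5.93
eef_pos: [602.4, 9.0, 195.8]
tcp_rot: [-3.141, -0.0, 0.073]
ft_force: [0.4, 1.0, 1.1]
opening: 0.57
```

play_rows(
  increments=[
    {"dx": 0,"dy": 0.5,"dz": 0,"rx": 0,"ry": 0,"rz": 0},
    {"dx": 0,"dy": 1,"dz": 0,"rx": 0,"ry": 0,"rz": 0},
    {"dx": 0,"dy": 1.5,"dz": 0,"rx": 0,"ry": 0,"rz": 0},
    {"dx": 0,"dy": 2,"dz": 0,"rx": 0,"ry": 0,"rz": 0},
    {"dx": 0,"dy": 2,"dz": 0,"rx": 0,"ry": 0,"rz": 0},
  ],
  fingers=0.53,
)

```text
t: 6.35
eef_pos: [602.5, 6.9, 195.8]
tcp_rot: [-3.141, -0.0, 0.073]
ft_force: [0.5, -0.6, 1.5]
opening: 0.535
```

```bash
python3 -c "
from h import *
go(602.5,9,195.5,3.5)
e=cam('top','t7')['image'][:,:,::-1]
cv2.imwrite('pics/c7.png',cv2.resize(e[170:270,140:290],None,fx=5,fy=5,interpolation=cv2.INTER_CUBIC))"
```

```text
t 6.35 pos [602.5   6.9 195.8] yaw [-1.7998e+02 -1.0000e-02  4.1700e+00] open 0.535 F [ 0.5 -0.6  1.5]
d [ 0.1 -2.1  0.3] r [-0.003 -0.001  0.111]
```

View pics/c7.png

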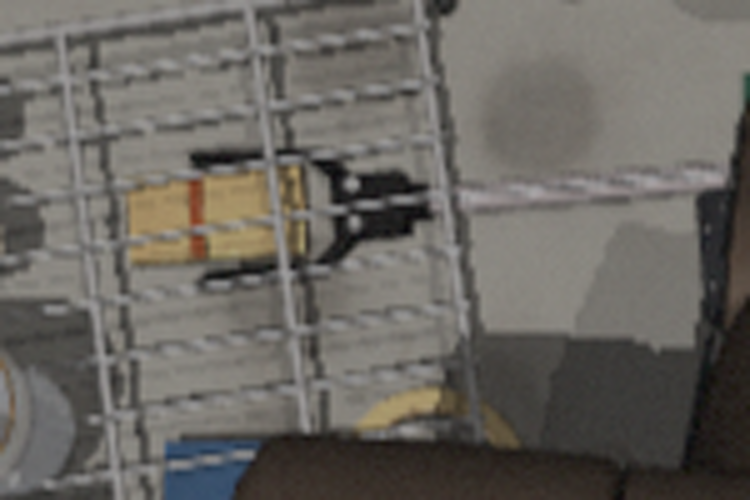

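play_rows(
  increments=[
    {"dx": 0,"dy": 0.5,"dz": 0,"rx": 0,"ry": 0,"rz": 0},
    {"dx": 0,"dy": 1,"dz": 0,"rx": 0,"ry": 0,"rz": 0},
    {"dx": 0,"dy": 1.5,"dz": 0,"rx": 0,"ry": 0,"rz": 0},
    {"dx": 0,"dy": 1.5,"dz": 0,"rx": 0,"ry": 0,"rz": 0},
    {"dx": 0,"dy": 1.5,"dz": 0,"rx": 0,"ry": 0,"rz": 0},
    {"dx": 0,"dy": 1.5,"dz": 0,"rx": 0,"ry": 0,"rz": 0},
  ],
  fingers=0.46,
)

```text
t: 6.9
eef_pos: [602.6, 5.5, 195.8]
tcp_rot: [-3.141, -0.0, 0.073]
ft_force: [0.7, 2.4, 2.3]
opening: 0.499
```

```bash
python3 -c "
from h import *
go(602.5,9,195.5,3.5)
e=cam('top','t8')['image'][:,:,::-1]
cv2.imwrite('pics/c8.png',cv2.resize(e[170:270,140:290],None,fx=5,fy=5,interpolation=cv2.INTER_CUBIC))"
```

```text
t 6.9 pos [602.6   5.5 195.8] yaw [-1.7998e+02 -1.0000e-02  4.1700e+00] open 0.499 F [0.7 2.4 2.3]
d [ 0.1 -3.5  0.3] r [-0.003 -0.001  0.112]
```

View pics/c8.png

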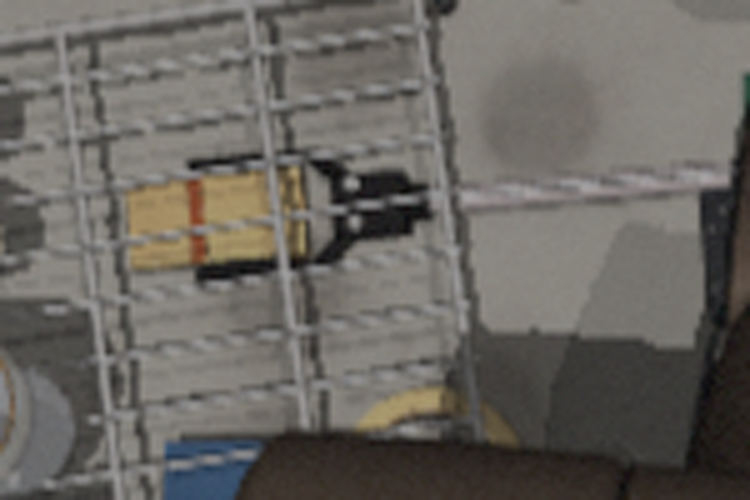

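play_rows(
  increments=[
    {"dx": 0,"dy": 4,"dz": 0,"rx": 0,"ry": 0,"rz": 0},
    {"dx": 0,"dy": 11,"dz": 0,"rx": 0,"ry": 0,"rz": 0},
    {"dx": 0,"dy": 21,"dz": 0,"rx": 0,"ry": 0,"rz": 0},
    {"dx": 0,"dy": 32,"dz": 0,"rx": 0,"ry": 0,"rz": 0},
    {"dx": 0,"dy": 43,"dz": 0,"rx": 0,"ry": 0,"rz": 0},
    {"dx": 0,"dy": 54,"dz": 0,"rx": 0,"ry": 0,"rz": 0},
    {"dx": 0,"dy": 65,"dz": 0,"rx": 0,"ry": 0,"rz": 0},
    {"dx": 0,"dy": 76,"dz": 0,"rx": 0,"ry": 0,"rz": 0},
  ],
  fingers=0.46,
)

```text
t: 7.62
eef_pos: [608.2, -71.7, 195.8]
tcp_rot: [-3.141, -0.0, 0.072]
ft_force: [-0.0, 3.9, 4.6]
opening: 0.497
```

```bash
python3 -c "
from h import *
go(615,-164,195.5,4.1)
e=cam('top','t9')['image'][:,:,::-1]
cv2.imwrite('pics/c9.png',cv2.resize(e[170:270,140:290],None,fx=5,fy=5,interpolation=cv2.INTER_CUBIC))"
```

```text
t 7.62 pos [608.2 -71.7 195.8] yaw [-1.7998e+02 -1.0000e-02  4.1400e+00] open 0.497 F [-0.   3.9  4.6]
d [ 0.1 92.5  0.3] r [-0.003 -0.001  0.007]
```

View pics/c9.png

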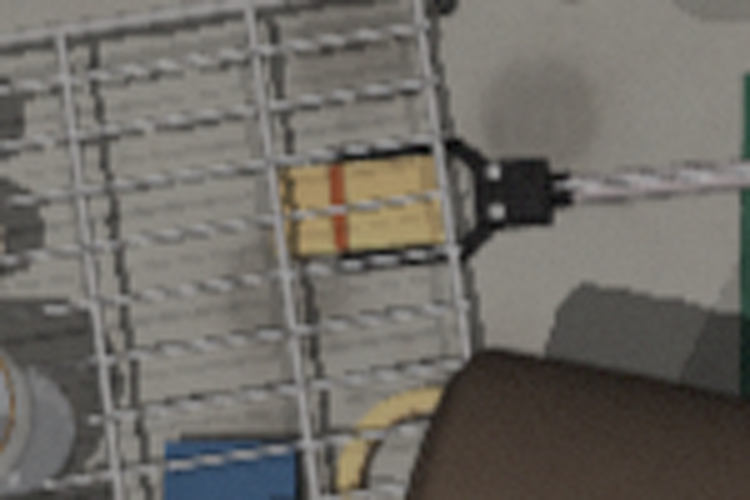

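Block is following in the jaws. Continue.

play_rows(
  increments=[
    {"dx": 0,"dy": 11,"dz": 0,"rx": 0,"ry": 0,"rz": 0},
    {"dx": 0,"dy": 22,"dz": 0,"rx": 0,"ry": 0,"rz": 0},
    {"dx": 0,"dy": 34,"dz": 0,"rx": 0,"ry": 0,"rz": 0},
    {"dx": 0,"dy": 46,"dz": 0,"rx": 0,"ry": 0,"rz": 0},
    {"dx": 0,"dy": 58,"dz": 0,"rx": 0,"ry": 0,"rz": 0},
    {"dx": 0,"dy": 70,"dz": 0,"rx": 0,"ry": 0,"rz": 0},
    {"dx": 0,"dy": 82,"dz": 0,"rx": 0,"ry": 0,"rz": 0},
    {"dx": 0,"dy": 94,"dz": 0,"rx": 0,"ry": 0,"rz": 0},
  ],
  fingers=0.46,
)

```text
t: 8.33
eef_pos: [615.1, -168.3, 195.8]
tcp_rot: [3.141, -0.0, 0.071]
ft_force: [0.1, 2.4, 4.1]
opening: 0.495
```

```bash
python3 -c "
from h import *
go(592,-389,195.5,4.1)"
```

```text
t 8.33 pos [ 615.1 -168.3  195.8] yaw [ 1.7999e+02 -2.0000e-02  4.0900e+00] open 0.495 F [0.1 2.4 4.1]
d [-38.8 218.5   0.3] r [ 0.002 -0.004 -0.001]
```

play_rows(
  increments=[
    {"dx": 0,"dy": 10,"dz": 0,"rx": 0,"ry": 0,"rz": 0},
    {"dx": -2,"dy": 22,"dz": 0,"rx": 0,"ry": 0,"rz": 0},
    {"dx": -4,"dy": 34,"dz": 0,"rx": 0,"ry": 0,"rz": 0},
    {"dx": -6,"dy": 47,"dz": 0,"rx": 0,"ry": 0,"rz": 0},
    {"dx": -8,"dy": 60,"dz": 0,"rx": 0,"ry": 0,"rz": 0},
    {"dx": -11,"dy": 74,"dz": 0,"rx": 0,"ry": 0,"rz": 0},
    {"dx": -14,"dy": 88,"dz": 0,"rx": 0,"ry": 0,"rz": 0},
    {"dx": -17,"dy": 102,"dz": 0,"rx": 0,"ry": 0,"rz": 0},
  ],
  fingers=0.46,
)

```text
t: 9.0
eef_pos: [605.1, -272.8, 195.8]
tcp_rot: [3.141, -0.0, 0.071]
ft_force: [-0.3, 3.2, 4.4]
opening: 0.492
```

```bash
python3 -c "
from h import *
go(592,-389,195.5,4.1)"
```

```text
t 9.0 pos [ 605.1 -272.8  195.8] yaw [ 1.7999e+02 -2.0000e-02  4.0800e+00] open 0.492 F [-0.3  3.2  4.4]
d [-21.3 115.    0.3] r [ 0.001 -0.003 -0.003]
```

play_rows(
  increments=[
    {"dx": -3,"dy": 14,"dz": 0,"rx": 0,"ry": 0,"rz": 0},
    {"dx": -6,"dy": 29,"dz": 0,"rx": 0,"ry": 0,"rz": 0},
    {"dx": -9,"dy": 45,"dz": 0,"rx": 0,"ry": 0,"rz": 0},
    {"dx": -12,"dy": 61,"dz": 0,"rx": 0,"ry": 0,"rz": 0},
    {"dx": -15,"dy": 77,"dz": 0,"rx": 0,"ry": 0,"rz": 0},
    {"dx": -18,"dy": 92,"dz": 0,"rx": 0,"ry": 0,"rz": 0},
    {"dx": -20,"dy": 104,"dz": 0,"rx": 0,"ry": 0,"rz": 0},
    {"dx": -21,"dy": 112,"dz": 0,"rx": 0,"ry": 0,"rz": 0},
  ],
  fingers=0.46,
)

```text
t: 9.67
eef_pos: [587.3, -383.1, 194.9]
tcp_rot: [-3.124, 0.021, 0.077]
ft_force: [-42.8, 39.1, 37.2]
opening: 0.683
```

```bash
python3 -c "
from h import *
go(592,-389,195.5,4.1)
d=cam('side','s10')['image'][:,:,::-1];e=cam('top','t10')['image'][:,:,::-1]
cv2.imwrite('pics/c10.png',np.hstack([cv2.resize(e[160:300,240:420],None,fx=2.2,fy=4),cv2.resize(d[150:310,220:400],None,fx=2.2,fy=3.5)]))"
```

```text
t 9.67 pos [ 587.3 -383.1  194.9] yaw [-178.97    1.21    4.43] open 0.683 F [-42.8  39.1  37.2]
d [ 4.2  6.2 -0.8] r [-0.171  0.201  0.053]
```

View pics/c10.png

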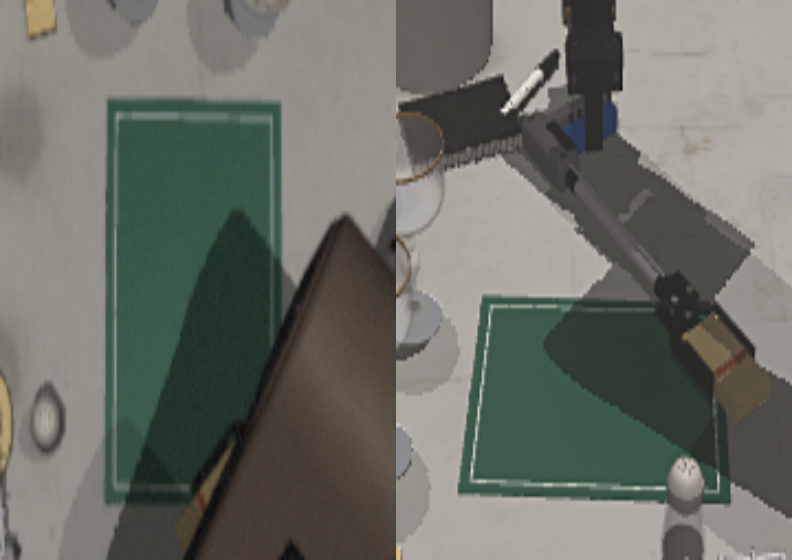

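View pics/t10.png

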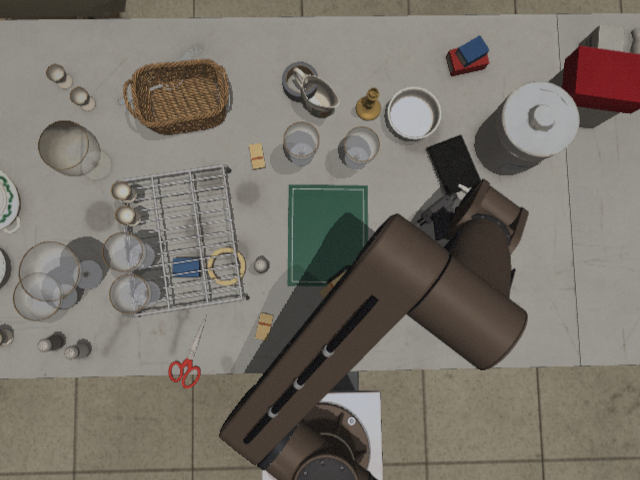

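```bash
python3 -c "
import cv2,numpy as np
a=cv2.imread('pics/s1.png');b=cv2.imread('pics/s10.png');a4=cv2.imread('pics/t0.png') 
t0=cv2.imread('pics/top0.png');t=cv2.imread('pics/t10.png')
f=lambda i:cv2.resize(i[140:260,200:370],None,fx=2.3,fy=2.3)
g=lambda i:cv2.resize(i[110:250,400:570],None,fx=2.3,fy=2.0)
cv2.imwrite('pics/cmp.png',np.vstack([np.hstack([f(a),f(b)]),np.hstack([g(t0),g(t)])]))"
```

```text
[ WARN:0@0.047] global loadsave.cpp:275 findDecoder imread_('pics/t0.png'): can't open/read file: check file path/integrity
```

View pics/cmp.png

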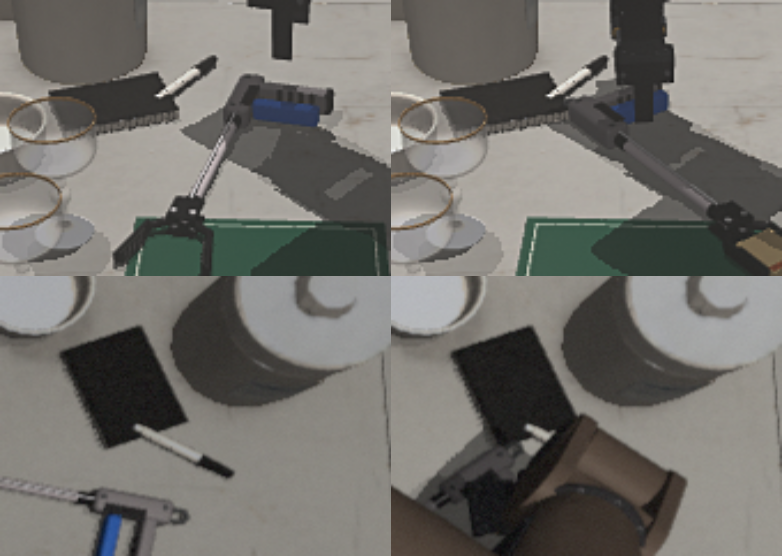

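play_rows(
  increments=[
    {"dx": -3,"dy": -4,"dz": -0.5,"rx": -0.05,"ry": 0.05,"rz": 0},
    {"dx": -6,"dy": -8,"dz": -0.8,"rx": -0.1,"ry": 0.1,"rz": 0},
    {"dx": -9,"dy": -12,"dz": -0.8,"rx": -0.17,"ry": 0.2,"rz": 0},
    {"dx": -9,"dy": -12,"dz": -0.8,"rx": -0.17,"ry": 0.2,"rz": 0},
  ],
)

```text
t: 10.1
eef_pos: [576.6, -373.1, 195.7]
tcp_rot: [3.139, -0.0, 0.077]
ft_force: [0.9, 0.0, -3.0]
opening: 0.521
```

```bash
python3 -c "
from h import *
go(592,-389,195.5,4.1)
d=cam('side','s11')['image'][:,:,::-1];e=cam('top','t11')['image'][:,:,::-1]
cv2.imwrite('pics/c11.png',cv2.resize(d[140:320,240:430],None,fx=4,fy=3.3,interpolation=cv2.INTER_CUBIC))
cv2.imwrite('pics/c11t.png',cv2.resize(e[160:310,300:500],None,fx=4,fy=4,interpolation=cv2.INTER_CUBIC))"
```

```text
t 10.1 pos [ 576.6 -373.1  195.7] yaw [ 1.7985e+02 -2.0000e-02  4.4200e+00] open 0.521 F [ 0.9  0.  -3. ]
d [14.1 17.   0.3] r [ 0.024 -0.004  0.053]
```

View pics/c11.png

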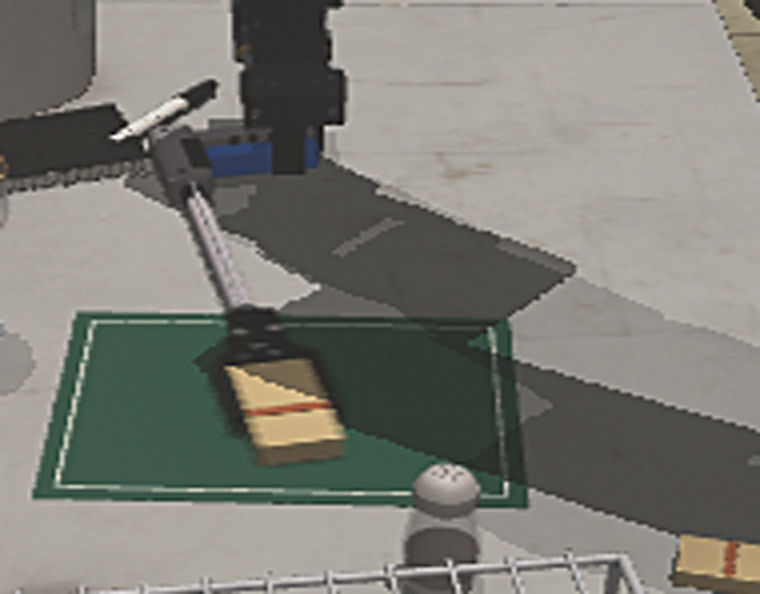

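View pics/c11t.png

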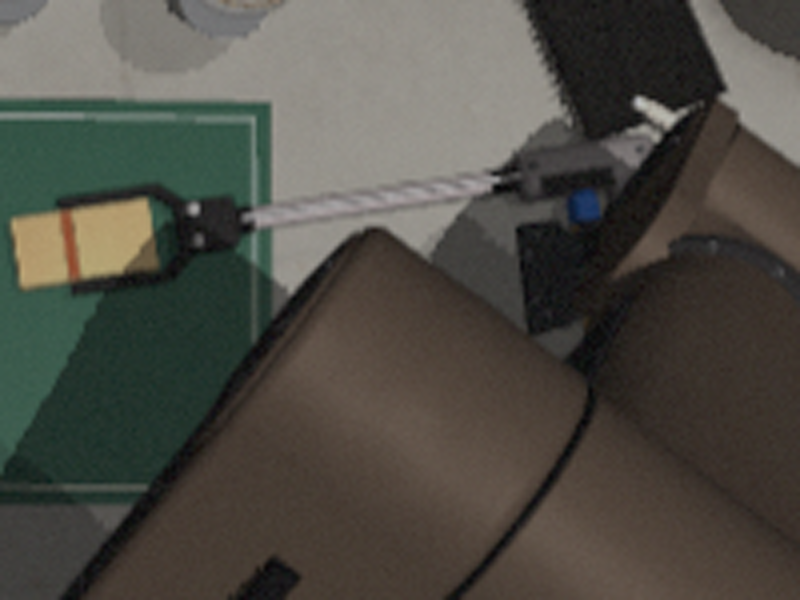

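```bash
python3 - <<'E'
from h import *
d=load('top')
T=lambda x,y,z:ray(d,300+(x+.5)/4-.5,160+(y+.5)/4-.5,z)[:2].round(1)
p=(T(193,210,27)+T(198,240,27))/2;sh=T(490,183,20);print('piv',p,'shaft',sh,'h',np.degrees(np.arctan2(*(p-sh)[::-1])))
a=np.arctan2(*(p-sh)[::-1]);ux=np.array([np.cos(a),np.sin(a)]);uy=np.array([-ux[1],ux[0]])
g=p-273*ux+55*uy;e=env.state()['eef_pos'][:2];print('grip',g,'gripper rel',(e-g)@ux,(e-g)@uy)
b=np.array([T(12,218,19),T(150,198,19),T(158,270,19),T(20,290,19)]);print('block',b,b.mean(0))
print('mat',T(270,102,0),T(270,495,0), 'left',ray(d,289,184,0),ray(d,289,285,0))
print('brush corner',T(590,137,15),T(600,137,30))
d0=dict(np.load('cam_top.npz'))
P=lambda u,v,z:ray(d,u,v,z)[:2].round(1)
print('pen end',P(500,208,8),'pen start',P(458,185,20),'brush right corner',P(481,185,10),'left low',P(447,194,10))
E
```

```text
piv [620.65 -85.75] shaft [ 647.1 -288.6] h 97.42899292430202
grip [ 601.40986437 -363.56975664] gripper rel -6.524349080818931 25.660776849622977
block [[628.8  38.4]
 [640.9 -55.9]
 [591.4 -60.1]
 [579.4  33.8]] [610.125 -10.95 ]
mat [ 709.9 -142.1] [ 437.9 -134.1] left [716.63404851  74.69431249   0.        ] [437.59309889  78.89984189   0.        ]
brush corner [ 678.8 -360. ] [ 675.9 -362.7]
pen end [ 638.1 -506.8] pen start [ 702.1 -389.7] brush right corner [ 703.  -456.7] left low [ 679.4 -361. ]
```

play_rows(
  increments=[
    {"dx": -4,"dy": -0.5,"dz": 0,"rx": 0,"ry": 0,"rz": 0},
    {"dx": -12,"dy": -1,"dz": 0,"rx": 0,"ry": 0,"rz": 0.05},
    {"dx": -22,"dy": -2,"dz": 0,"rx": 0,"ry": 0,"rz": 0.2},
    {"dx": -33,"dy": -3,"dz": 0,"rx": 0,"ry": 0,"rz": 0.4},
    {"dx": -45,"dy": -4,"dz": 0,"rx": 0,"ry": 0,"rz": 0.6},
    {"dx": -57,"dy": -5,"dz": 0,"rx": 0,"ry": 0,"rz": 0.8},
    {"dx": -68,"dy": -6,"dz": 0,"rx": 0,"ry": 0,"rz": 1},
    {"dx": -78,"dy": -6,"dz": 0,"rx": 0,"ry": 0,"rz": 1.1},
  ],
)

```text
t: 10.87
eef_pos: [497.3, -373.4, 195.9]
tcp_rot: [3.14, 0.001, -0.041]
ft_force: [0.1, -0.3, -1.5]
opening: 0.491
```

```bash
python3 -c "
from h import *
go(495,-373,195.5,-2)
d=cam('side','s12')['image'][:,:,::-1];e=cam('top','t12')['image'][:,:,::-1]
cv2.imwrite('pics/c12.png',cv2.resize(d[140:320,240:430],None,fx=4,fy=3.3,interpolation=cv2.INTER_CUBIC))
cv2.imwrite('pics/c12t.png',cv2.resize(e[160:310,270:470],None,fx=4,fy=4,interpolation=cv2.INTER_CUBIC))"
```

```text
t 10.87 pos [ 497.3 -373.4  195.9] yaw [ 1.7991e+02  4.0000e-02 -2.3500e+00] open 0.491 F [ 0.1 -0.3 -1.5]
d [-2.4 -0.3  0.4] r [ 0.015  0.007 -0.059]
```

View pics/c12.png

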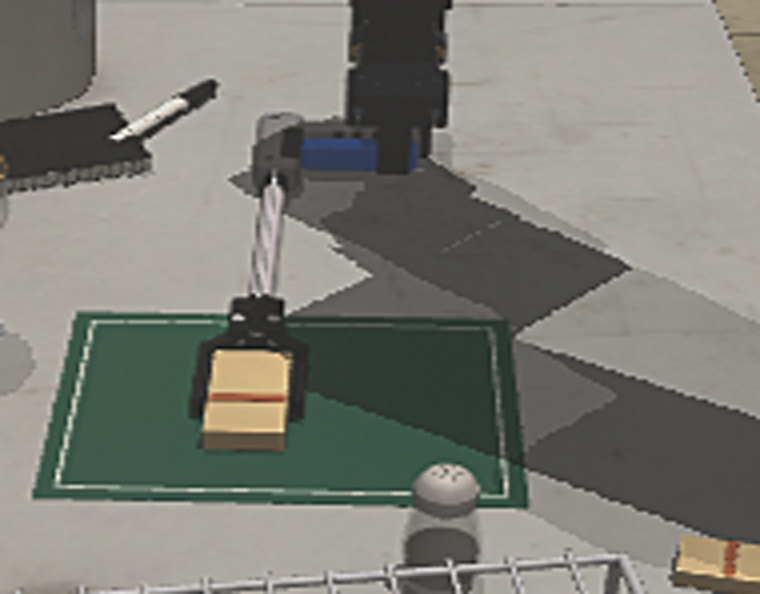

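View pics/c12t.png

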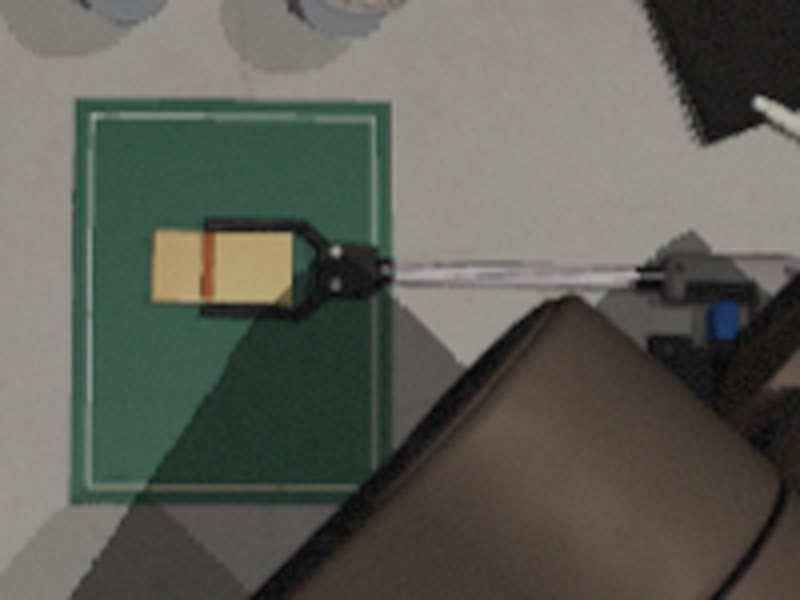

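play_rows(
  increments=[
    {"dx": 0,"dy": 0,"dz": 0,"rx": 0,"ry": 0,"rz": 0},
    {"dx": 0,"dy": 0,"dz": 0,"rx": 0,"ry": 0,"rz": 0},
    {"dx": 0,"dy": 0,"dz": 0,"rx": 0,"ry": 0,"rz": 0},
    {"dx": 0,"dy": 0,"dz": 0,"rx": 0,"ry": 0,"rz": 0},
  ],
  fingers=0.53,
)

```text
t: 11.3
eef_pos: [497.5, -373.7, 195.9]
tcp_rot: [3.14, 0.001, -0.04]
ft_force: [-0.4, -0.3, -0.9]
opening: 0.535
```

play_rows(
  increments=[
    {"dx": 0,"dy": 0,"dz": 0,"rx": 0,"ry": 0,"rz": 0},
    {"dx": 0,"dy": 0,"dz": 0,"rx": 0,"ry": 0,"rz": 0},
    {"dx": 0,"dy": 0,"dz": 0,"rx": 0,"ry": 0,"rz": 0},
    {"dx": 0,"dy": 0,"dz": 0,"rx": 0,"ry": 0,"rz": 0},
    {"dx": 0,"dy": 0,"dz": 0,"rx": 0,"ry": 0,"rz": 0},
  ],
  fingers=0.59,
)

```text
t: 11.72
eef_pos: [497.6, -373.7, 196.0]
tcp_rot: [3.14, 0.001, -0.039]
ft_force: [-0.5, -0.1, -0.1]
opening: 0.589
```

```bash
python3 -c "
from h import *
go(490,-503,195.5,-2.4)
e=cam('top','t13')['image'][:,:,::-1]
cv2.imwrite('pics/c13t.png',cv2.resize(e[160:310,270:470],None,fx=4,fy=4,interpolation=cv2.INTER_CUBIC))"
```

```text
t 11.72 pos [ 497.6 -373.7  196. ] yaw [ 1.799e+02  6.000e-02 -2.260e+00] open 0.589 F [-0.5 -0.1 -0.1]
d [ -2.5 129.5   0.7] r [0.017 0.011 0.024]
```

View pics/c13t.png

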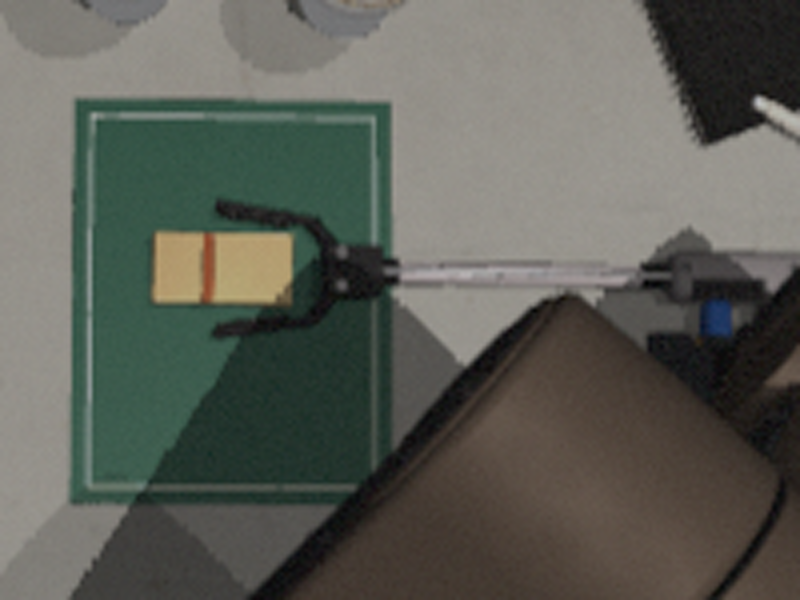

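Jaws are open and symmetric around the block, which hasn't moved. Back off.

play_rows(
  increments=[
    {"dx": 0,"dy": 4,"dz": 0,"rx": 0,"ry": 0,"rz": 0},
    {"dx": 0,"dy": 11,"dz": 0,"rx": 0,"ry": 0,"rz": 0},
    {"dx": 0,"dy": 20,"dz": 0,"rx": 0,"ry": 0,"rz": 0},
    {"dx": 0,"dy": 30,"dz": 0,"rx": 0,"ry": 0,"rz": 0},
    {"dx": 0,"dy": 41,"dz": 0,"rx": 0,"ry": 0,"rz": 0},
    {"dx": 0,"dy": 52,"dz": 0,"rx": 0,"ry": 0,"rz": 0},
    {"dx": 0,"dy": 63,"dz": 0,"rx": 0,"ry": 0,"rz": 0},
    {"dx": 0,"dy": 72,"dz": 0,"rx": 0,"ry": 0,"rz": 0},
  ],
  fingers=0.59,
)

```text
t: 12.43
eef_pos: [494.5, -447.2, 196.0]
tcp_rot: [3.14, 0.001, -0.04]
ft_force: [0.4, 0.7, -1.4]
opening: 0.588
```

```bash
python3 -c "
from h import *
go(490,-503,195.5,-2.4)
e=cam('top','t14')['image'][:,:,::-1]
cv2.imwrite('pics/c14t.png',cv2.resize(e[160:310,270:470],None,fx=4,fy=4,interpolation=cv2.INTER_CUBIC))"
```

```text
t 12.43 pos [ 494.5 -447.2  196. ] yaw [ 1.7989e+02  6.0000e-02 -2.3000e+00] open 0.588 F [ 0.4  0.7 -1.4]
d [-2.2 55.9  0.6] r [0.018 0.01  0.017]
```

View pics/c14t.png

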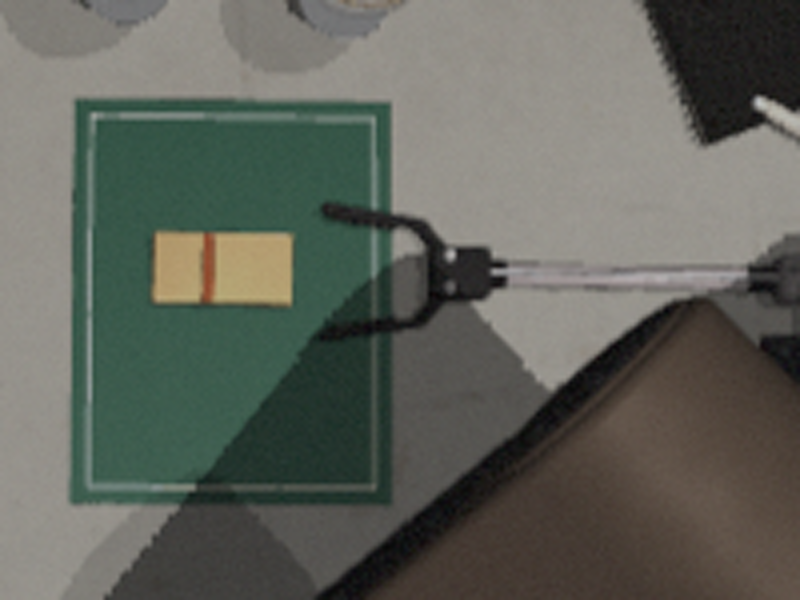

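play_rows(
  increments=[
    {"dx": 0,"dy": 10,"dz": 0,"rx": 0,"ry": 0,"rz": 0},
    {"dx": 0,"dy": 21,"dz": 0,"rx": 0,"ry": 0,"rz": 0},
    {"dx": 0,"dy": 32,"dz": 0,"rx": 0,"ry": 0,"rz": 0},
    {"dx": 0,"dy": 43,"dz": 0,"rx": 0,"ry": 0,"rz": 0},
    {"dx": 0,"dy": 54,"dz": 0,"rx": 0,"ry": 0,"rz": 0},
    {"dx": 0,"dy": 62,"dz": 0,"rx": 0,"ry": 0,"rz": 0},
    {"dx": 0,"dy": 66,"dz": 0,"rx": 0,"ry": 0,"rz": 0},
    {"dx": 0,"dy": 66,"dz": 0,"rx": 0,"ry": 0,"rz": 0},
  ],
  fingers=0.59,
)

```text
t: 13.15
eef_pos: [491.4, -515.3, 196.2]
tcp_rot: [3.138, 0.0, -0.042]
ft_force: [-0.2, -0.8, -0.6]
opening: 0.594
```

play_rows(
  increments=[
    {"dx": 0,"dy": 0,"dz": 0,"rx": 0,"ry": 0,"rz": 0},
    {"dx": 0,"dy": 0,"dz": 0,"rx": 0,"ry": 0,"rz": 0},
    {"dx": 0,"dy": 0,"dz": 0,"rx": 0,"ry": 0,"rz": 0},
    {"dx": 0,"dy": 0,"dz": 0,"rx": 0,"ry": 0,"rz": 0},
  ],
  fingers=0.65,
)

```text
t: 13.48
eef_pos: [491.6, -515.0, 196.4]
tcp_rot: [3.138, -0.0, -0.041]
ft_force: [-0.5, 0.6, 0.2]
opening: 0.647
```

play_rows(
  increments=[
    {"dx": 0,"dy": 0,"dz": 0,"rx": 0,"ry": 0,"rz": 0},
    {"dx": 0,"dy": 0,"dz": 0,"rx": 0,"ry": 0,"rz": 0},
    {"dx": 0,"dy": 0,"dz": 0,"rx": 0,"ry": 0,"rz": 0},
    {"dx": 0,"dy": 0,"dz": 0,"rx": 0,"ry": 0,"rz": 0},
    {"dx": 0,"dy": 0,"dz": 0,"rx": 0,"ry": 0,"rz": 0},
    {"dx": 0,"dy": 0,"dz": 0,"rx": 0,"ry": 0,"rz": 0},
  ],
  fingers=0.95,
)

```text
t: 13.98
eef_pos: [491.6, -515.0, 196.4]
tcp_rot: [3.138, -0.0, -0.041]
ft_force: [-0.1, 0.6, -0.5]
opening: 0.944
```

```bash
python3 -c "
from h import *
go(490,-503,195.5,-2.4)
e=cam('side','s15')['image'][:,:,::-1]
cv2.imwrite('pics/c15.png',cv2.resize(e[120:320,250:450],None,fx=3.5,fy=3,interpolation=cv2.INTER_CUBIC))"
```

```text
t 13.98 pos [ 491.6 -515.   196.4] yaw [ 1.798e+02 -1.000e-02 -2.360e+00] open 0.944 F [-0.1  0.6 -0.5]
d [ -2.1 -11.9   0.9] r [ 0.034 -0.001  0.007]
```

View pics/c15.png

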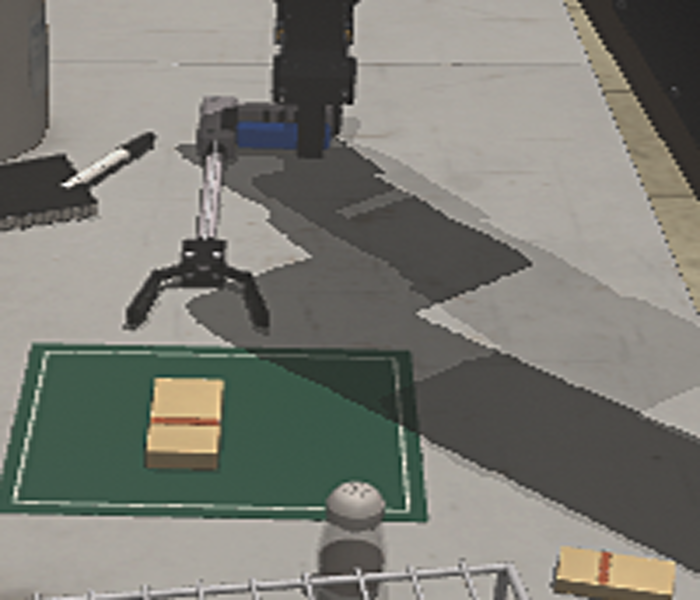

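Lift straight up slowly, then look.

play_rows(
  increments=[
    {"dx": 0,"dy": 0,"dz": -6,"rx": 0,"ry": 0,"rz": 0},
    {"dx": 0,"dy": 0,"dz": -16,"rx": 0,"ry": 0,"rz": 0},
    {"dx": 0,"dy": 0,"dz": -30,"rx": 0,"ry": 0,"rz": 0},
    {"dx": 0,"dy": 0,"dz": -48,"rx": 0,"ry": 0,"rz": 0},
    {"dx": 0,"dy": 0,"dz": -68,"rx": 0,"ry": 0,"rz": 0},
    {"dx": 0,"dy": 0,"dz": -88,"rx": 0,"ry": 0,"rz": 0},
    {"dx": 0,"dy": 0,"dz": -108,"rx": 0,"ry": 0,"rz": 0},
    {"dx": 0,"dy": 0,"dz": -125,"rx": 0,"ry": 0,"rz": 0},
  ],
  fingers=0.95,
)

```text
t: 14.7
eef_pos: [491.5, -514.5, 324.7]
tcp_rot: [3.136, -0.002, -0.041]
ft_force: [-0.7, -0.5, -0.2]
opening: 0.949
```

```bash
python3 -c "
from h import *
go(490,-503,195.5,-2.4)
cam('side','s16');cam('top','t16')
a=cv2.imread('pics/side0.png');b=cv2.imread('pics/s16.png');t0=cv2.imread('pics/top0.png');t=cv2.imread('pics/t16.png')
D=cv2.absdiff(a,b).max(2);E=cv2.absdiff(t0,t).max(2)
cv2.imwrite('pics/diff.png',np.hstack([cv2.resize(D,(400,300)),cv2.resize(E,(400,300))])*2)"
```

```text
t 14.7 pos [ 491.5 -514.5  324.7] yaw [ 1.7969e+02 -1.0000e-01 -2.3600e+00] open 0.949 F [-0.7 -0.5 -0.2]
d [ -2.2 -12.1 129.2] r [ 0.051 -0.016  0.007]
```

View pics/s16.png

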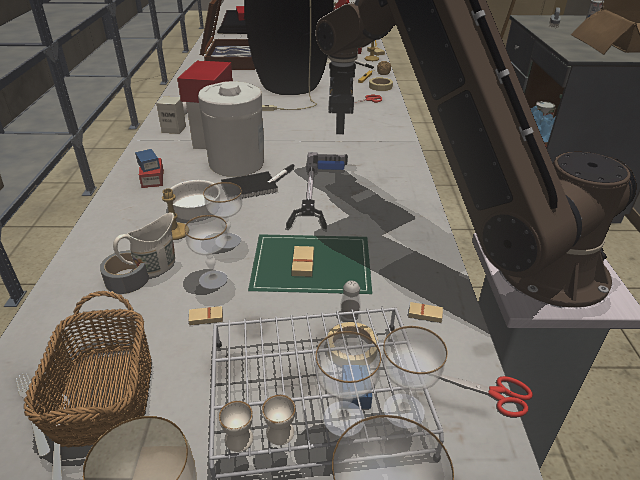

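View pics/diff.png

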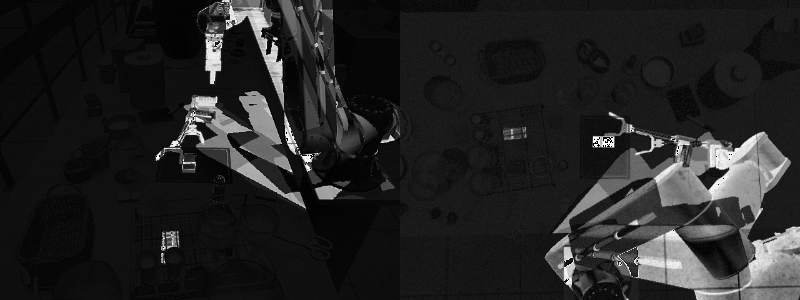

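```bash
python3 -c "
from h import *
print(env.job_done());print(env.state()['t'])"
```

```text
the job is handed in; nothing more can be done
None
the job is handed in; nothing more can be done
```

The tag block is out of the gap and lies wholly on the green mat. I used only the reacher on it, and handed the job in at about 14.7 s. I slid the open jaws in around the block and squeezed the trigger until the fingers stopped at about 0.50 opening. I then drew the block out, eased the trigger, backed the reacher about 140 mm clear and let go of it lying flat.

**One mishap:** while drawing the block onto the mat, something hit the black dust brush beside the bench tools, most likely the back of the reacher.
- The wrist force reached at least about 70 N, under the 120 N limit. I can't tell what share of it pressed on the brush.
- The reacher twisted in the fingers, and the block swung partly off the mat's near edge.
- I backed away and the tool lined itself up again with the block still in the jaws. I shifted it clear of the brush before releasing.

**Last checks:** comparing the first and last pictures from both cameras, only the block, the reacher, the arm and its shadow differ. The brush, pen, tape roll, box, mill, glasses and riser show no visible shift. The arm was raised and touching nothing.

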